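# Camlock coupling onto the tank neck

## Task

Close the small tank: lift the coupling onto the tank's grooved adaptor and push it down until it is fully home, with its two cam arms still raised. Then swing the cam arms fully down to their stops, one after the other, so that the coupling is locked on. Be firm but gentle: feel for the stops and do not force the valve or the arms, and leave the loose bearing, bolt and spring where they are.

Things in the scene. Friction and masses are not known exactly. Their poses are not given: they have to be found in the camera images.
- coupling_grip (a point): Loose steel coupling, 0.5 kg, standing mouth-down on the bench. Grip it by the square head on top: 34 x 34 mm, 36 mm tall, flats facing along x and y. This point is the head's middle, on the axis, 66 mm above the mouth's rim, 14 mm below the top. z points up along the coupling; y points to cam arm A, -y to cam arm B.
- coupling: The same coupling; this point is the centre of its mouth, level with the rim, axes as above. Round skirt 56 mm across, 44 mm tall, closed on top (whole height with the head 80 mm). Bore 42.4 mm wide, 38 mm deep to its flat inner roof. When home on the adaptor its rim is 36 mm below the adaptor's top end.
- cam_a (a joint): Steel cam arm on the +y side: bar 14 mm wide, 6 mm thick, 65 mm long, a ring at its end. 0 rad: raised, outward and 45 deg upward; grows swinging down; 1.40: fully down at its solid stop, outward and 35 deg below level. Stiff hinge (0.22 N m): stays where left, needs 4 to 8 N pushed down near its end. Its nose catches in the groove only if the coupling is within 6 mm of home.
- cam_b (a joint): The same cam arm on the coupling's -y side, same joint values. The hinges of both lie 31 mm from the coupling's axis, 23 mm above the mouth's rim, and turn about the coupling's x axis. More than 40 N on an arm bends it.
- cam_a_tip (a point): Point in the middle of cam arm A, 60 mm out from its hinge, 5 mm short of the bar's end.
- cam_b_tip (a point): The same point on cam arm B.
- tank: Small grey steel tank fixed to the bench, a box 150 mm (x) x 170 mm (y), 52 mm tall, with the adaptor standing upright in the middle of its top. Origin at the centre of its underside.
- neck_foot (a point): Point on the adaptor's axis, level with the tank's top face. The adaptor is a plain round steel post 40 mm across with a groove 16 mm wide and a 4 mm chamfer at its top end. It is screwed in to a depth that differs each time and is not given: its top end stands 64 to 90 mm above this point.
- poppet (a joint): Brass valve button, 18 mm across, in the adaptor's top end, pressed in by the coupling's inner roof. 0: stands 14 mm proud; 0.012 m: fully in, at a solid stop, 2 mm proud. Stiff (about 10 N), stays where it is left. More than 40 N on it damages it.
- bearing_a: Loose steel ball bearing, 48 mm across, 18 mm tall, lying between the tank and the coupling; origin at its underside. To be left alone.
- bolt_0: Loose hexagon bolt, 54 mm long, lying nearer the robot than the bearing; origin at its underside. To be left alone.
- spring_b: Loose coil spring standing upright, 39 mm across, 66 mm tall, behind the bearing; origin at its underside. To be left alone.
Not all that is in view belongs to the job. Leave any turquoise look-alike of the coupling alone.

How it is judged:
By the outcome, as a careful person would: the job done as asked, in the order asked, and still so for the second after the job is handed in, with the robot touching nothing.
It also fails if it takes over 64 s, if anything falls off the work surface, if the arm or the gripper's body presses on something with over 40 N, if the wrist force passes 120 N, or if a joint passes its speed limit or range.

## Robot

A 6-joint arm with a two-finger parallel gripper is mounted at the origin on a cart in front of the work surface, level with it; the furniture and walls round the work are solid. World frame = base frame: x ahead of the robot, y to its left, z up, the work surface at z = 0. Lengths are in m, angles in degrees, forces in N, time in s.
With the tool pointing down it reaches from about 0.325 to 0.875 m from the base axis. Payload 4.4 kg.
Tool frame: the origin (TCP) lies on the centre line of the jaws, within the pads' length; the fingertips stand 17 mm ahead of it and the grasp point (between the pads) lies 2 mm behind it; z points along the fingers, y is the line along which they close (so a half turn about z gives the same grasp; the last joint's range is limited). The gripper opens to 85 mm and grips with 20 to 120 N. Pads are 22 mm wide; open, the fingers measure 114 mm over their backs; the gripper's body (76 mm by 85 mm) begins 54 mm behind the grasp point. The pads swing forward as they close: fully open they stand 13 mm farther back than shut.
Start: joints at [-81.732, 11.837, 88.321, -0, 79.842, -8.623], TCP at [0.167, -0.55, 0.248] pointing down, gripper open.
Joint ranges: [-156.59, 156.59], [-49.26, 127.26], [12.9, 141.05], [-63.56, 243.56], [4.71, 150.69], [-161.64, 161.64]. Speed limits (degrees/s): [159.86, 159.86, 180, 180, 180, 180].

## Interface

Orientations are given as [roll, pitch, yaw] about the fixed x, y, z axes, in that order (R = Rz(yaw) Ry(pitch) Rx(roll)).
In Python, from plant import * gives the robot as it stands.
- The arm moves only by the tool drive_tool, never from a script. Its argument "rows" is a list of rows, each a list of 3 entries, a list of its own where there are three numbers: the shift along the tool's x, y, z in mm, then the turn, a rotation vector about the tool's x, y, z in degrees, then the opening, from 0 (shut) to 1 (fully open). A call has 1 to 10 rows; each row is the pose to reach, as a shift and turn from the pose commanded when the call began, along the tool's axes at that moment; what a row does not reach only later rows make up. A row lasts 1/12 s, in which the tool goes at most 41.7 mm and 7.16 degrees, less where a joint would pass 70% of its speed; a pose out of reach is approached as far as the arm can. A call with a gripper value outside its range is refused whole. The fingers move at their own pace and stop on an object; "grip_force" is the grip in N (left out, the last holds). Time passes only in rows, so rows that repeat a pose let the fingers close. It gives the time, the measured TCP pose, the force, the opening and the grip force at its end, in the units of the state.
- get_state(): the state, without advancing time (a new reading comes with each control period).
- camera(name): name is "scene" or "side" or "wrist"; returns a dict with "pixels" (420x560x3 uint8, blue, green, red), "fx", "fy", "cx", "cy" (pixels), "world_from_camera" (4x4, takes a point from camera to world coordinates); the wrist camera has in their place "T_tool_cam" (4x4, takes a point from camera to tool coordinates, whose origin is the TCP and whose axes are the flange's). Camera axes: x right, y up, looking along -z (the intrinsics and any distortion apply to the point x, -y, -z); pixel columns grow to the right and rows downward; lengths in m; the calibration is good to about 2 mm. A picture is of the moment at which its call begins: read the wrist's pose just before it. There is no depth.
- hand_in(): hands the job in; it is judged then, once.
Trained networks look in the newest picture that a camera, given by its name, has taken for a name from the list of things; names that differ only in an ending like _2 or _b are one class to them, and where a whole thing is asked for, a point or a joint stands for the part that bears it (a point fixed in the world has none). Each returns a list of dicts, best first, with "score" (0 to 1); they miss things now and then, are a little off and sometimes report something else, mostly with a low value. They report only what shows in the picture. A call takes as long as a camera call. They do not tell look-alikes from the thing itself.
- search_frame(thing, camera): "uv" ([column, row] in pixels, amid what is visible of it).
The state is a dict: "time_s": time; "joint_pos": joint angles; "joint_velocities": joint speeds; "joint_torque": joint torques, N m; "eef_pos": TCP position; "tcp_rot": TCP orientation; "contact_force": force on the tool from outside, world axes, zero at the start; "torque": the same for the moment, N m; "finger_gap": opening from 0.0 (shut) to 1.0 (fully open); "grip_force": force on a finger pad.
Only numpy, scipy, OpenCV 4.12 (cv2) and the standard library are available. Lean on these libraries where they do the work, as an engineer would, in place of code of your own. Each camera call takes 0.05 s, during which the arm holds its last target. There are 200 camera calls.

## Working session

There is one attempt and no reset: what is moved stays moved. The work goes in short steps, Python scripts to look and compute and a tool call to move; the robot and the scene stay as the last step left them, time stands still between calls to the robot, and variables do not carry over. Pictures are saved under pics/ and viewed, at most 10 in all, crops included, and the job is handed in when it is done.

Besides the shell and the picture viewer there is one more tool, called after "Call:" as name([rows], argument=value, ...), one row to a line, values as JSON. drive_tool: Moves the arm, as the interface text tells. Its arguments: {"type":"object","properties":{"rows":{"type":"array"},"grip_force":{"type":"number"}},"required":["rows"]}

```bash
mkdir -p pics; cat > h.py <<'E'
from plant import *
import numpy as np, cv2
from scipy.spatial.transform import Rotation as R
def snap(n,fn=None):
    s=get_state(); c=camera(n); c['s']=s
    if 'world_from_camera' in c: T=np.array(c['world_from_camera'])
    else:
        W=np.eye(4); W[:3,:3]=R.from_euler('xyz',s['tcp_rot'],degrees=True).as_matrix(); W[:3,3]=s['eef_pos']
        T=W@np.array(c['T_tool_cam'])
    c['T']=T
    if fn: cv2.imwrite('pics/'+fn,c['pixels'])
    return c
def ray(c,uv):
    d=np.array([(uv[0]-c['cx'])/c['fx'],-(uv[1]-c['cy'])/c['fy'],-1.])
    d=c['T'][:3,:3]@d; return c['T'][:3,3],d/np.linalg.norm(d)
def atz(c,uv,z):
    o,d=ray(c,uv); return o+d*(z-o[2])/d[2]
def tri(rs):
    A=sum(np.eye(3)-np.outer(d,d) for o,d in rs); b=sum((np.eye(3)-np.outer(d,d))@o for o,d in rs)
    return np.linalg.solve(A,b)
def proj(c,p):
    q=np.linalg.inv(c['T'])@np.append(p,1); return [c['cx']+c['fx']*q[0]/-q[2], c['cy']-c['fy']*q[1]/-q[2]]
E
python3 - <<'E'
from h import *
cs={n:snap(n,n+'0.png') for n in('scene','side','wrist')}
print(get_state()); print({k:v for k,v in cs['scene'].items() if k not in('pixels','s')})
cv2.imwrite('pics/both.png',cv2.resize(np.hstack([cs['scene']['pixels'],cs['side']['pixels']]),(800,300)))
for n in('scene','side'):
  print(n, cs[n]['T'][:3,3].round(3))
  for t in ('coupling_grip','coupling','cam_a','cam_a_tip','cam_b_tip','tank','neck_foot','poppet','bearing_a','bolt_0','spring_b'):
    try: print(t,[(np.round(r['uv'],1).tolist(),round(r['score'],2)) for r in search_frame(t,n)][:4])
    except Exception as e: print(t,e)
E
```

```text
{'time_s': 0.15, 'joint_pos': array([-8.17329527e+01,  1.18754048e+01,  8.83866080e+01,  1.10776589e-03,
        7.98416805e+01, -8.62227051e+00]), 'joint_velocities': array([-0.01811555, -0.16984169, -0.25223087,  0.0233244 , -0.04520411,
        0.05415359]), 'joint_torque': array([-5.52705042e-04, -3.83517230e+01, -2.92039096e+01, -3.18848743e-04,
        6.72628434e-03,  1.41266050e-06]), 'eef_pos': array([ 0.16697158, -0.54963796,  0.24736393]), 'tcp_rot': array([-1.79897642e+02, -1.66233704e-02,  1.68891066e+01]), 'contact_force': array([-0.51651242,  0.37705403, -0.45287207]), 'torque': array([ 0.05252775,  0.00258581, -0.04817861]), 'grip_force': 0.0, 'finger_gap': 1.0018658930321866}
{'fx': 410.57674373035127, 'fy': 410.57674373035127, 'cx': 276.262016944578, 'cy': 210.2399966203676, 'world_from_camera': array([[-0.90592825,  0.24976237, -0.34192509,  0.09646708],
       [-0.42341024, -0.52629785,  0.73738344,  0.68525247],
       [ 0.0042162 ,  0.81279107,  0.58254004,  0.80086287],
       [ 0.        ,  0.        ,  0.        ,  1.        ]]), 'T': array([[-0.90592825,  0.
[... 510 characters left out ...]
.65), ([347.2, 169.2], 0.57)]
tank [([214.2, 334.5], 0.93)]
neck_foot [([217.3, 332.1], 0.62)]
poppet [([239.4, 276.4], 0.64), ([268.2, 247.5], 0.16)]
bearing_a [([239.1, 277.3], 0.52)]
bolt_0 [([283.8, 293.1], 0.41)]
spring_b [([211.3, 257.5], 0.49)]
side [ 0.3   -1.25   0.665]
coupling_grip [([264.1, 222.2], 0.9), ([297.0, 350.0], 0.61)]
coupling [([300.3, 354.2], 0.95)]
cam_a [([327.8, 356.2], 0.63), ([269.3, 332.1], 0.5)]
cam_a_tip [([325.6, 357.6], 0.56)]
cam_b_tip [([274.4, 337.2], 0.7), ([302.2, 192.7], 0.61)]
tank [([253.0, 181.3], 0.93)]
neck_foot [([253.6, 177.1], 0.79), ([262.3, 232.9], 0.19)]
poppet []
bearing_a []
bolt_0 [([233.3, 205.1], 0.52)]
spring_b [([301.4, 193.8], 0.52)]
```

View pics/scene0.png

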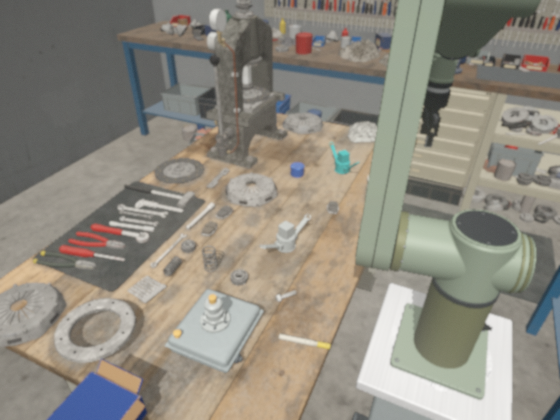

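View pics/side0.png

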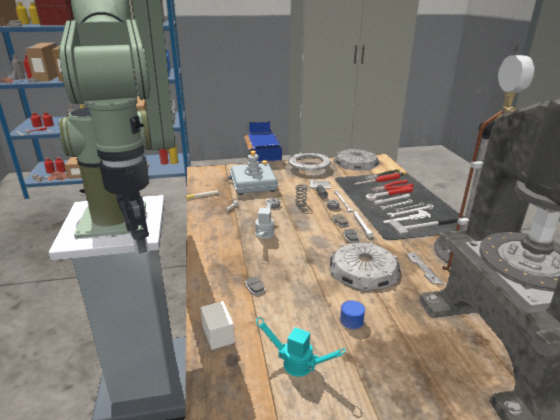

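The real coupling (steel) is at scene (286,237) and side (264,222). The turquoise look-alike is at scene (342,163) and side (299,352). The tank with its adaptor is at scene (214,320), side (253,175).

```bash
python3 - <<'E'
from h import *
a=snap('scene');b=snap('side')
print('coupl',tri([ray(a,(285.7,236)),ray(b,(264.1,222.2))]),atz(a,(285.7,236),.05),atz(b,(264,222),.05))
print('tank',tri([ray(a,(214.2,334.5)),ray(b,(253,181.3))]),atz(a,(214,320),.09),atz(b,(253.5,170),.09))
print('poppet',tri([ray(a,(212,298)),ray(b,(253,152))]))
print('bearing',atz(a,(239,277),.01),'bolt',atz(a,(284,293),.01),'spring',atz(a,(211,258),.033))
for n,c,x,y,w,h in(('a',a,160,190,170,180),('b',b,210,130,130,140)):
    cv2.imwrite(f'pics/crop{n}.png',cv2.resize(c['pixels'][y:y+h,x:x+w],None,fx=3.2,fy=3.2,interpolation=cv2.INTER_CUBIC))
A=cv2.imread('pics/cropa.png');B=cv2.imread('pics/cropb.png')
H=480;cv2.imwrite('pics/crop.png',np.hstack([cv2.resize(A,(380,402)),cv2.resize(B,(373,402))]))
E
```

```text
coupl [ 0.46366346 -0.1732194   0.03936041] [ 0.45851659 -0.16121989  0.05      ] [ 0.46079377 -0.19028975  0.05      ]
tank [0.4803216  0.19448318 0.0089885 ] [0.46282488 0.21237687 0.09      ] [0.47172629 0.11072871 0.09      ]
poppet [0.48041396 0.18817038 0.12772533]
bearing [0.52064267 0.00686995 0.01      ] bolt [0.3873671  0.00779817 0.01      ] spring [ 0.61407725 -0.00455365  0.033     ]
```

View pics/crop.png

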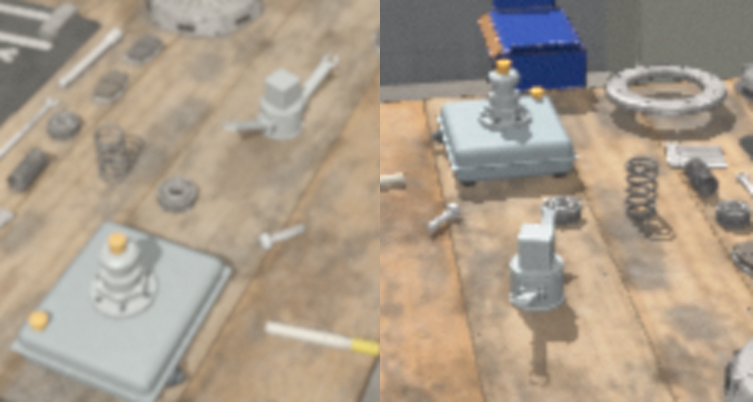

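```bash
cat >> h.py <<'E'
def plan(p,yaw,tilt=0):
    s=get_state(); M=R.from_euler('xyz',s['tcp_rot'],degrees=True); T=R.from_euler('xyz',[180,0,yaw],degrees=True)*R.from_euler('x',tilt,degrees=True)
    print('shift',(M.inv().apply(np.array(p)-s['eef_pos'])*1000).round(1),'rot',(M.inv()*T).as_rotvec(degrees=True).round(2))
E
python3 - <<'E'
from h import *
plan([.463,-.185,.28],90); print(np.round(camera('wrist')['T_tool_cam'],3))
E
```

```text
shift [ 389.3 -263.5  -31.7] rot [  0.     0.   -73.11]
[[-0.002  0.96   0.281  0.07 ]
 [ 1.     0.001  0.002  0.   ]
 [ 0.001  0.281 -0.96  -0.127]
 [ 0.     0.     0.     1.   ]]
```

Call:
drive_tool([
  [[30,-20,-3],[0,0,-7],1],
  [[60,-41,-5],[0,0,-14],1],
  [[95,-64,-8],[0,0,-21],1],
  [[129,-87,-10],[0,0,-28],1],
  [[163,-110,-14],[0,0,-35],1],
  [[197,-133,-17],[0,0,-42],1],
  [[231,-156,-20],[0,0,-49],1],
  [[265,-179,-23],[0,0,-56],1],
  [[299,-202,-26],[0,0,-63],1],
  [[333,-225,-29],[0,0,-70],1],
])

```text
time_s: 2.23
eef_pos: [0.4212, -0.2364, 0.2778]
tcp_rot: [180.0, 0.0, 87.2]
contact_force: [0.3, -1.8, 0.6]
finger_gap: 1.001
grip_force: 0.0
```

```bash
python3 - <<'E'
from h import *
plan([.463,-.185,.28],90)
E
```

```text
shift [53.4 39.2 -2.2] rot [ 0.05  0.04 -2.78]
```

Call:
drive_tool([
  [[27,19,-1],[0,0,-1],1],
  [[53,39,-2],[0,0,-2.8],1],
  [[53,39,-2],[0,0,-2.8],1],
  [[53,39,-2],[0,0,-2.8],1],
])

```text
time_s: 2.57
eef_pos: [0.4629, -0.186, 0.2794]
tcp_rot: [-180.0, 0.0, 89.9]
contact_force: [-0.3, 1.2, 0.2]
finger_gap: 1.001
grip_force: 0.0
```

```bash
python3 - <<'E'
from h import *
c=snap('wrist','w1.png'); print(c['s']['eef_pos'],c['s']['tcp_rot'])
for t in ('coupling_grip','coupling','cam_a_tip','cam_b_tip','cam_a'):
  for r in search_frame(t,'wrist')[:3]: print(t,np.round(r['uv'],1),round(r['score'],2),[atz(c,r['uv'],z).round(4)[:2] for z in(.066,.08,.069)])
E
```

```text
[ 0.46287147 -0.18604443  0.27940845] [-1.79999842e+02  2.42229534e-02  8.98974405e+01]
coupling_grip [278.7 168.9] 0.68 [array([ 0.4612, -0.1688]), array([ 0.4612, -0.1666]), array([ 0.4612, -0.1683])]
coupling [281.3 167.2] 0.57 [array([ 0.4638, -0.1671]), array([ 0.4637, -0.165 ]), array([ 0.4638, -0.1667])]
cam_a_tip [300.1 108.8] 0.75 [array([ 0.4816, -0.1119]), array([ 0.4808, -0.1121]), array([ 0.4814, -0.112 ])]
cam_b_tip [262.8 229.3] 0.7 [array([ 0.4444, -0.2318]), array([ 0.4452, -0.227 ]), array([ 0.4446, -0.2308])]
cam_a [261.8 230.2] 0.85 [array([ 0.4434, -0.2328]), array([ 0.4441, -0.228 ]), array([ 0.4435, -0.2318])]
cam_a [301.4 106.4] 0.65 [array([ 0.4828, -0.1098]), array([ 0.482, -0.11 ]), array([ 0.4826, -0.1098])]
```

View pics/w1.png

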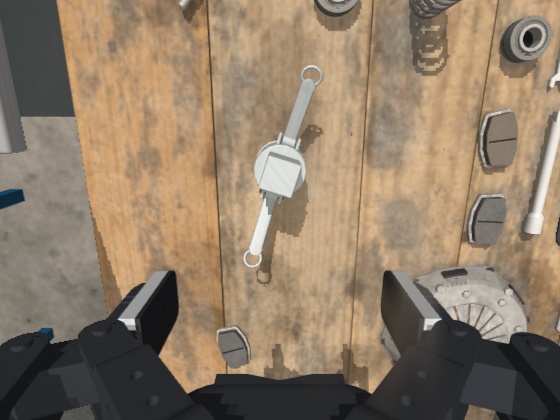

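```bash
python3 - <<'E'
from h import *
c=snap('wrist')
a,b=[atz(c,u,.0725) for u in((312,75),(252.5,258))]
print(a,b,(a+b)/2,np.linalg.norm(a-b),np.degrees(np.arctan2(*(a-b)[:2])))
g=cv2.cvtColor(c['pixels'],cv2.COLOR_BGR2GRAY)
cv2.imwrite('pics/w1c.png',cv2.resize(c['pixels'][55:275,200:360],None,fx=2.7,fy=2.7,interpolation=cv2.INTER_CUBIC))
E
```

```text
[ 0.49069896 -0.0853514   0.0725    ] [ 0.4315654  -0.26330407  0.0725    ] [ 0.46113218 -0.17432774  0.0725    ] 0.1875204897988219 18.38161425841156
```

View pics/w1c.png

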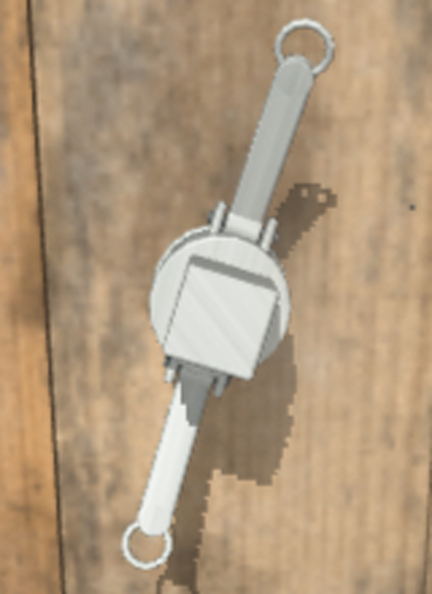

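```bash
python3 - <<'E'
from h import *
c=snap('wrist')
for u in((190,275),(278,293),(252,378),(165,354),(221,325)): print(atz(c,(200+u[0]/2.7,55+u[1]/2.7),.08).round(4))
plan([.4625,-.174,.16],72.5)
E
```

```text
[ 0.4523 -0.1574  0.08  ]
[ 0.483  -0.1639  0.08  ]
[ 0.4739 -0.1943  0.08  ]
[ 0.4429 -0.1853  0.08  ]
[ 0.463 -0.175  0.08 ]
shift [ 14.2   0.8 119.3] rot [-1.000e-02  0.000e+00  1.708e+01]
```

Call:
drive_tool([
  [[3,0,40],[0,0,6],1],
  [[6,0,80],[0,0,12],1],
  [[11.5,0.4,119],[0,0,17.3],1],
  [[11.5,0.4,119],[0,0,17.3],1],
  [[11.5,0.4,119],[0,0,17.3],1],
])

```text
time_s: 3.38
eef_pos: [0.4607, -0.1752, 0.1585]
tcp_rot: [-179.7, -0.1, 72.5]
contact_force: [0.5, -0.4, 0.5]
finger_gap: 0.998
grip_force: 0.0
```

```bash
python3 - <<'E'
from h import *
c=snap('wrist','w2.png'); print(c['s']['eef_pos'],c['s']['tcp_rot'],c['s']['contact_force'])
E
```

```text
[ 0.46065695 -0.17515807  0.15845977] [-1.79659594e+02 -7.09100846e-02  7.25041972e+01] [ 0.53953662 -0.40175722  0.49657434]
```

View pics/w2.png

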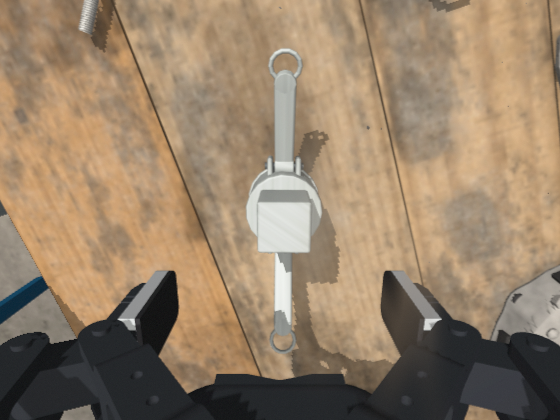

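```bash
python3 - <<'E'
from h import *
c=snap('wrist')
p=atz(c,(284.3,227.5),.08);print(p, [np.linalg.norm(atz(c,u,.08)-atz(c,v,.08)) for u,v in (((258,228),(311,228)),((284,203),(284,252)))])
plan([p[0],p[1],.066],72.3)
E
```

```text
[ 0.4652443  -0.17683881  0.08      ] [np.float64(0.03365601258574366), np.float64(0.032807221677501136)]
shift [ 0.8  0.5 96.7] rot [0.23 0.06 0.17]
```

```bash
python3 - <<'E'
from h import *
for i in range(4):
  s=get_state();print(s['eef_pos'].round(4),s['tcp_rot'].round(2)); c=snap('wrist')
p=atz(c,(284.3,227.5),.08);print(p)
plan([p[0],p[1],.066],72.3)
E
```

```text
[ 0.4642 -0.1772  0.1627] [1.7977e+02 6.0000e-02 7.2470e+01]
[ 0.4647 -0.1776  0.1635] [1.7966e+02 9.0000e-02 7.2450e+01]
[ 0.4648 -0.1775  0.1636] [1.7964e+02 9.0000e-02 7.2430e+01]
[ 0.4646 -0.1774  0.1634] [1.7965e+02 9.0000e-02 7.2420e+01]
[ 0.46724741 -0.17870436  0.08      ]
shift [-0.5  2.7 97.1] rot [0.3  0.07 0.11]
```

Call:
drive_tool([
  [[-0.5,2,25],[0,0,0],1],
  [[-0.5,2,50],[0,0,0],1],
  [[-0.5,2,70],[0,0,0],1],
  [[-0.5,2,82],[0,0,0],1],
  [[-0.5,2,90],[0,0,0],1],
  [[-0.5,2,94],[0,0,0],1],
  [[-0.5,2,94],[0,0,0],1],
  [[-0.5,2,94],[0,0,0],1],
])

```text
time_s: 4.35
eef_pos: [0.4652, -0.1775, 0.0673]
tcp_rot: [179.9, 0.0, 72.4]
contact_force: [0.1, 0.2, -0.5]
finger_gap: 1.002
grip_force: 0.0
```

```bash
python3 - <<'E'
from h import *
c=snap('wrist','w3.png');c=snap('wrist','w3.png'); print(c['s']['eef_pos'],c['s']['tcp_rot'],c['s']['contact_force'])
E
```

```text
[ 0.46539482 -0.17755945  0.06754072] [1.79855465e+02 3.49916062e-02 7.23981136e+01] [ 0.42091178  1.14684418 -0.25211434]
```

View pics/w3.png

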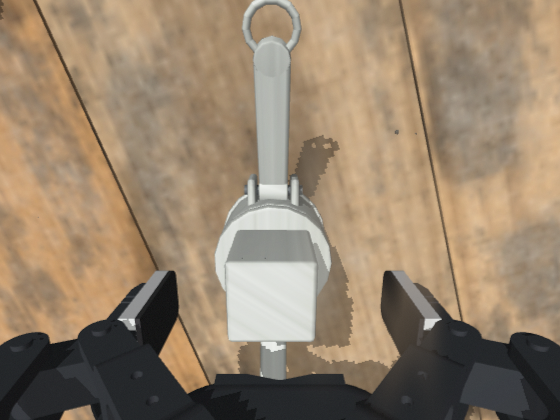

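```bash
python3 - <<'E'
from h import *
c=snap('wrist')
p=atz(c,(271,301.5),.08);print(p, [np.linalg.norm(atz(c,u,.08)-atz(c,v,.08)) for u,v in (((227,300),(315,300)),((271,262),(271,341)))])
plan([p[0],p[1],.0655],72.4)
E
```

```text
[ 0.46260518 -0.17363316  0.08      ] [np.float64(0.032712374044611636), np.float64(0.03315326145373625)]
shift [ 2.8 -3.7  1.9] rot [ 0.14  0.03 -0.01]
```

Call:
drive_tool([
  [[2.8,-3.7,0.5],[0,0,0],1],
  [[2.8,-3.7,1.5],[0,0,0],1],
  [[2.8,-3.7,1.5],[0,0,0],0],
  [[2.8,-3.7,1.5],[0,0,0],0],
  [[2.8,-3.7,1.5],[0,0,0],0],
  [[2.8,-3.7,1.5],[0,0,0],0],
  [[2.8,-3.7,1.5],[0,0,0],0],
  [[2.8,-3.7,1.5],[0,0,0],0],
  [[2.8,-3.7,1.5],[0,0,0],0],
  [[2.8,-3.7,1.5],[0,0,0],0],
], grip_force=80)

```text
time_s: 5.33
eef_pos: [0.4622, -0.1735, 0.0651]
tcp_rot: [179.9, 0.0, 72.4]
contact_force: [0.9, -0.4, 2.4]
finger_gap: 0.383
grip_force: 79.2
```

Call:
drive_tool([
  [[0,0,-15],[0,0,0],0],
  [[0,0,-45],[0,0,0],0],
  [[0,0,-80],[0,0,0],0],
  [[10,-4,-115],[0,0,-1],0],
  [[35,-14,-150],[0,0,-3],0],
  [[65,-27,-180],[0,0,-5],0],
  [[100,-41,-185],[0,0,-8],0],
  [[135,-55,-185],[0,0,-10],0],
  [[170,-69,-185],[0,0,-13],0],
  [[205,-84,-185],[0,0,-16],0],
])

```text
time_s: 6.17
eef_pos: [0.4418, 0.0493, 0.2485]
tcp_rot: [-179.8, -0.0, 88.5]
contact_force: [0.0, 0.3, -5.4]
finger_gap: 0.385
grip_force: 81.2
```

Call:
drive_tool([
  [[27,0,0],[0,0,-0.8],0],
  [[45,-7,0],[0,0,-1.6],0],
  [[51,-8,0],[0,0,-1.6],0],
  [[51,-8,0],[0,0,-1.6],0],
  [[51,-8,0],[0,0,-1.6],0],
])

```text
time_s: 6.58
eef_pos: [0.4363, 0.0984, 0.2487]
tcp_rot: [-179.9, 0.1, 90.0]
contact_force: [-0.3, -0.7, -4.2]
finger_gap: 0.385
grip_force: 81.1
```

```bash
python3 - <<'E'
from h import *
c=snap('wrist');c=snap('scene','s4.png');c=snap('side','d4.png');c=snap('wrist','w4.png'); print(c['s']['eef_pos'],c['s']['tcp_rot'],c['s']['contact_force'],c['s']['finger_gap'])
for n in('scene','side','wrist'):
  for t in('poppet','neck_foot','tank'): print(n,t,[(np.round(r['uv'],1).tolist(),round(r['score'],2)) for r in search_frame(t,n)][:3])
E
```

```text
[0.4371334  0.09769107 0.24940366] [-1.79955272e+02  3.29341231e-02  8.98827142e+01] [ 0.06608442  0.59364958 -4.30303717] 0.3870702156377801
scene poppet [([213.9, 299.4], 0.43)]
scene neck_foot [([217.1, 336.7], 0.78)]
scene tank [([215.9, 334.0], 0.79)]
side poppet []
side neck_foot [([253.2, 179.4], 0.9)]
side tank [([253.1, 179.4], 0.95)]
wrist poppet [([340.0, 83.3], 0.97)]
wrist neck_foot [([365.3, 85.1], 0.95), ([279.5, 246.3], 0.61)]
wrist tank [([367.3, 83.6], 0.57)]
```

View pics/w4.png

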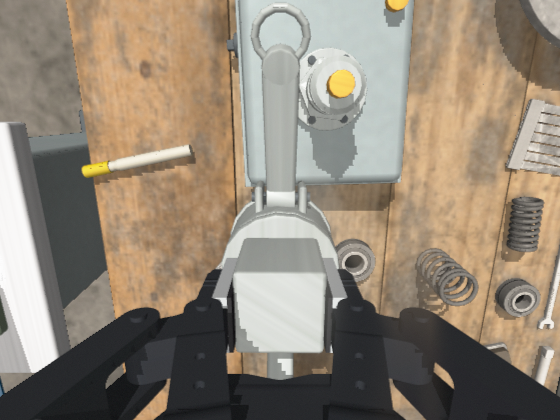

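```bash
python3 - <<'E'
from h import *
w=snap('wrist');a=snap('scene');b=snap('side')
for n,c in (('a',a),('b',b)):
  hs=cv2.cvtColor(c['pixels'],cv2.COLOR_BGR2HSV); m=cv2.inRange(hs,(10,130,130),(32,255,255))
  k,l,st,ce=cv2.connectedComponentsWithStats(m); print(n,[(st[i][2:].tolist(),ce[i].round(1).tolist()) for i in range(1,k) if st[i][4]>15])
ws=(342,83); pw=[atz(w,ws,z).round(4) for z in(.12,.13,.14,.15,.16)]
print(pw); print('flange',atz(w,(332,89),.055))
for z,p in zip((.12,.13,.14,.15,.16),pw): print(z,np.round(proj(a,p),1),np.round(proj(b,p),1))
print(w['s']['eef_pos'])
E
```

```text
a []
b [([10, 21, 120], [20.6, 12.8]), ([10, 21, 123], [33.2, 13.9]), ([9, 27, 137], [172.0, 150.6])]
[array([0.4799, 0.1893, 0.12  ]), array([0.4782, 0.1885, 0.13  ]), array([0.4765, 0.1877, 0.14  ]), array([0.4748, 0.1869, 0.15  ]), array([0.4731, 0.1861, 0.16  ])]
flange [0.48244747 0.1893891  0.055     ]
0.12 [211.8 300.6] [252.6 154. ]
0.13 [212.3 297.4] [252.1 151.6]
0.14 [212.8 294.2] [251.6 149.1]
0.15 [213.2 291. ] [251.1 146.6]
0.16 [213.7 287.7] [250.6 144. ]
[0.43710314 0.09877856 0.24981732]
```

```bash
python3 - <<'E'
from h import *
w=snap('wrist'); e=w['s']['eef_pos']; z=e[2]+.015
for u in((235,311),(325,311),(280,271),(280,352),(280,311.5)): print(((atz(w,u,z)-e)*1000).round(1))
# ring A pos
print(((atz(w,(280,33),e[2]-.065+.0725)-e)*1000).round(1))
plan([.480,.189,.235],90)
E
```

```text
[-17.2   0.7  15. ]
[15.8  0.7 15. ]
[-0.7 16.8 15. ]
[ -0.7 -17.   15. ]
[-0.7  0.5 15. ]
[-0.6 94.5  7.5]
shift [90.1 42.9 14.8] rot [ 0.   -0.   -0.01]
```

Call:
drive_tool([
  [[20,10,0],[0,0,0],0],
  [[45,22,0],[0,0,0],0],
  [[70,34,5],[0,0,0],0],
  [[85,41,12],[0,0,0],0],
  [[90,43.5,22],[0,0,0],0],
  [[90,43.5,30],[0,0,0],0],
  [[90,43.5,30],[0,0,0],0],
  [[90,43.5,30],[0,0,0],0],
])

```text
time_s: 8.1
eef_pos: [0.4793, 0.1879, 0.2185]
tcp_rot: [-179.8, 0.1, 90.0]
contact_force: [0.8, 0.3, -4.3]
finger_gap: 0.385
grip_force: 80.8
```

```bash
python3 - <<'E'
from h import *
w=snap('wrist','w5.png');a=snap('scene');b=snap('side');print(w['s']['eef_pos'],w['s']['contact_force'])
A=cv2.resize(a['pixels'][240:380,150:290],(400,400),interpolation=cv2.INTER_CUBIC);B=cv2.resize(b['pixels'][110:220,200:310],(400,400),interpolation=cv2.INTER_CUBIC)
cv2.imwrite('pics/c5.png',np.hstack([A,B]))
E
```

```text
[0.47933069 0.18787258 0.2184759 ] [ 0.83906841  0.26997885 -4.29924982]
```

View pics/c5.png

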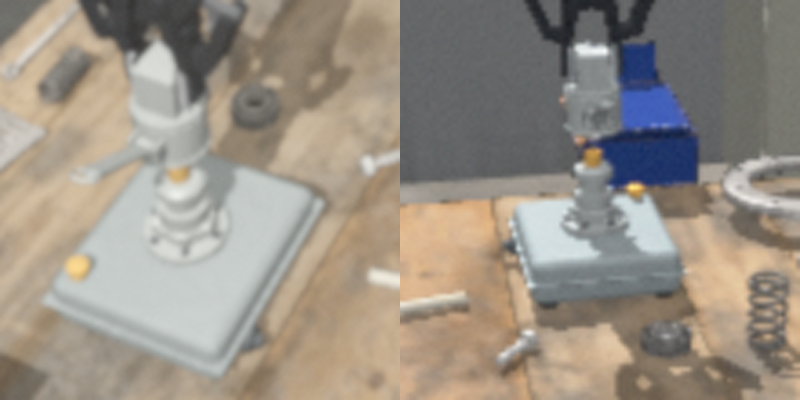

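Call:
drive_tool([
  [[1,1,8],[0,0,0],0],
  [[1,1,16],[0,0,0],0],
  [[1,1,24],[0,0,0],0],
  [[1,1,28],[0,0,0],0],
  [[1,1,31],[0,0,0],0],
  [[1,1,31],[0,0,0],0],
])

```text
time_s: 8.75
eef_pos: [0.4808, 0.1897, 0.1874]
tcp_rot: [-179.9, 0.0, 90.0]
contact_force: [-0.7, 0.0, -5.5]
finger_gap: 0.388
grip_force: 81.0
```

Call:
drive_tool([
  [[0,0,1],[0,0,0],0],
  [[0,0,2],[0,0,0],0],
  [[0,0,3],[0,0,0],0],
  [[0,0,4],[0,0,0],0],
  [[0,0,5],[0,0,0],0],
])

```text
time_s: 9.17
eef_pos: [0.4817, 0.1899, 0.184]
tcp_rot: [180.0, -0.0, 90.0]
contact_force: [0.3, -0.1, -4.7]
finger_gap: 0.385
grip_force: 81.0
```

Call:
drive_tool([
  [[0,0,1],[0,0,0],0],
  [[0,0,2],[0,0,0],0],
  [[0,0,3],[0,0,0],0],
  [[0,0,4],[0,0,0],0],
  [[0,0,5],[0,0,0],0],
])

```text
time_s: 9.58
eef_pos: [0.4818, 0.19, 0.1803]
tcp_rot: [180.0, -0.0, 90.0]
contact_force: [-4.3, -0.5, 9.3]
finger_gap: 0.387
grip_force: 83.0
```

Call:
drive_tool([
  [[0,-0.8,-1],[0,0,0],0],
  [[0,-1.5,-1],[0,0,0],0],
  [[0,-1.5,0],[0,0,0],0],
  [[0,-1.5,1],[0,0,0],0],
  [[0,-1.5,2],[0,0,0],0],
])

```text
time_s: 10.0
eef_pos: [0.4805, 0.1899, 0.1791]
tcp_rot: [180.0, 0.0, 90.0]
contact_force: [-4.9, -2.0, 15.6]
finger_gap: 0.388
grip_force: 83.8
```

Call:
drive_tool([
  [[-0.4,-0.8,-1],[0,0,0],0],
  [[-0.7,-1.5,-1],[0,0,0],0],
  [[-0.7,-1.5,0],[0,0,0],0],
  [[-0.7,-1.5,0],[0,0,0],0],
])

```text
time_s: 10.33
eef_pos: [0.4793, 0.1891, 0.1779]
tcp_rot: [179.9, 0.0, 90.0]
contact_force: [-1.3, -2.1, 6.3]
finger_gap: 0.382
grip_force: 82.7
```

Forces fall and it slides deeper, so I'll continue.

Call:
drive_tool([
  [[-0.5,-0.5,0],[0,0,0],0],
  [[-0.7,-0.7,1],[0,0,0],0],
  [[-0.7,-0.7,2],[0,0,0],0],
  [[-0.7,-0.7,3],[0,0,0],0],
])

```text
time_s: 10.67
eef_pos: [0.4772, 0.1883, 0.1723]
tcp_rot: [-179.9, 0.0, 90.0]
contact_force: [0.0, -1.1, -4.1]
finger_gap: 0.387
grip_force: 81.0
```

Call:
drive_tool([
  [[0,0,2],[0,0,0],0],
  [[0,0,4],[0,0,0],0],
  [[0,0,6],[0,0,0],0],
  [[0,0,8],[0,0,0],0],
  [[0,0,9],[0,0,0],0],
])

```text
time_s: 11.08
eef_pos: [0.4774, 0.1884, 0.1641]
tcp_rot: [-179.9, 0.0, 90.0]
contact_force: [-0.3, -0.0, -4.8]
finger_gap: 0.382
grip_force: 81.0
```

Call:
drive_tool([
  [[0,0,1],[0,0,0],0],
  [[0,0,2],[0,0,0],0],
  [[0,0,3],[0,0,0],0],
  [[0,0,4],[0,0,0],0],
  [[0,0,5],[0,0,0],0],
])

```text
time_s: 11.5
eef_pos: [0.4779, 0.1885, 0.1598]
tcp_rot: [180.0, -0.0, 90.0]
contact_force: [1.1, -0.3, -4.0]
finger_gap: 0.385
grip_force: 81.0
```

Call:
drive_tool([
  [[0,0,1],[0,0,0],0],
  [[0,0,2],[0,0,0],0],
  [[0,0,3],[0,0,0],0],
  [[0,0,4],[0,0,0],0],
])

```text
time_s: 11.83
eef_pos: [0.478, 0.1885, 0.1571]
tcp_rot: [180.0, 0.0, 90.0]
contact_force: [-4.7, -1.0, 5.0]
finger_gap: 0.389
grip_force: 82.4
```

Call:
drive_tool([
  [[0,0,1],[0,0,0],0],
  [[0,0,2],[0,0,0],0],
  [[0,0,3],[0,0,0],0],
])

```text
time_s: 12.08
eef_pos: [0.478, 0.1885, 0.1542]
tcp_rot: [180.0, 0.0, 90.0]
contact_force: [-3.9, -2.8, 5.1]
finger_gap: 0.385
grip_force: 82.4
```

Call:
drive_tool([
  [[0,0,1],[0,0,0],0],
  [[0,0,2],[0,0,0],0],
])

```text
time_s: 12.25
eef_pos: [0.478, 0.1885, 0.1522]
tcp_rot: [180.0, 0.0, 90.0]
contact_force: [-3.6, -1.8, 5.1]
finger_gap: 0.39
grip_force: 82.4
```

Call:
drive_tool([
  [[0,0,1],[0,0,0],0],
  [[0,0,2],[0,0,0],0],
  [[0,0,3],[0,0,0],0],
])

```text
time_s: 12.5
eef_pos: [0.478, 0.1885, 0.1492]
tcp_rot: [180.0, 0.0, 90.0]
contact_force: [-4.6, -0.5, 4.3]
finger_gap: 0.384
grip_force: 82.4
```

Call:
drive_tool([
  [[0,0,1],[0,0,0],0],
  [[0,0,1.5],[0,0,0],0],
])

```text
time_s: 12.67
eef_pos: [0.478, 0.1885, 0.1476]
tcp_rot: [180.0, 0.0, 90.0]
contact_force: [-3.7, -1.1, 5.2]
finger_gap: 0.385
grip_force: 82.4
```

Call:
drive_tool([
  [[0,0,0.7],[0,0,0],0],
  [[0,0,0.7],[0,0,0],0],
])

```text
time_s: 12.83
eef_pos: [0.478, 0.1885, 0.1469]
tcp_rot: [180.0, 0.0, 90.0]
contact_force: [-4.6, -0.9, 4.2]
finger_gap: 0.385
grip_force: 82.4
```

Call:
drive_tool([
  [[0,0,0.7],[0,0,0],0],
  [[0,0,0.7],[0,0,0],0],
])

```text
time_s: 13.0
eef_pos: [0.478, 0.1885, 0.1463]
tcp_rot: [180.0, 0.0, 90.0]
contact_force: [-4.4, -1.4, 7.0]
finger_gap: 0.383
grip_force: 82.7
```

Call:
drive_tool([
  [[0,0,0.7],[0,0,0],0],
  [[0,0,0.7],[0,0,0],0],
])

```text
time_s: 13.17
eef_pos: [0.478, 0.1885, 0.1463]
tcp_rot: [180.0, 0.0, 90.0]
contact_force: [-5.7, -0.8, 10.0]
finger_gap: 0.384
grip_force: 83.2
```

Call:
drive_tool([
  [[0,0,0.5],[0,0,0],0],
  [[0,0,0.5],[0,0,0],0],
])

```text
time_s: 13.33
eef_pos: [0.478, 0.1886, 0.1463]
tcp_rot: [180.0, 0.0, 90.0]
contact_force: [-6.5, -2.5, 11.6]
finger_gap: 0.387
grip_force: 83.5
```

Call:
drive_tool([
  [[0,0,-1.2],[0,0,0],0],
  [[0,0,-1.2],[0,0,0],0.6],
  [[0,0,-1.2],[0,0,0],0.9],
  [[0,0,-1.2],[0,0,0],1],
  [[0,0,-1.2],[0,0,0],1],
  [[0,0,-1.2],[0,0,0],1],
])

```text
time_s: 13.83
eef_pos: [0.4781, 0.1885, 0.1448]
tcp_rot: [180.0, -0.0, 90.0]
contact_force: [-1.6, 0.6, -0.1]
finger_gap: 0.999
grip_force: 0.0
```

Call:
drive_tool([
  [[0,0,-15],[0,0,0],1],
  [[0,0,-40],[0,0,0],1],
  [[0,0,-70],[0,0,0],1],
  [[10,0,-85],[0,0,0],0.5],
  [[30,0,-85],[0,0,0],0],
  [[50,0,-85],[0,0,0],0],
  [[65,0,-80],[0,0,0],0],
  [[65,0,-70],[0,0,0],0],
  [[65,0,-60],[0,0,0],0],
  [[65,0,-60],[0,0,0],0],
])

```text
time_s: 14.67
eef_pos: [0.4759, 0.2523, 0.2015]
tcp_rot: [-179.7, 0.1, 90.0]
contact_force: [-0.5, 0.1, -0.8]
finger_gap: 0.004
grip_force: 0.0
```

```bash
python3 - <<'E'
from h import *
snap('wrist');w=snap('wrist');a=snap('scene');b=snap('side');print(w['s']['eef_pos'],w['s']['contact_force'],w['s']['finger_gap'])
A=cv2.resize(a['pixels'][240:380,150:290],(266,300),interpolation=cv2.INTER_CUBIC);B=cv2.resize(b['pixels'][110:220,200:310],(266,300),interpolation=cv2.INTER_CUBIC)
W=cv2.resize(w['pixels'],(400,300))
cv2.imwrite('pics/c6.png',np.hstack([A,W])); cv2.imwrite('pics/b6.png',B)
E
```

```text
[0.4763952  0.25225751 0.20246255] [-0.11079347 -1.30704521  0.06759106] -0.00016750616058197016
```

View pics/c6.png

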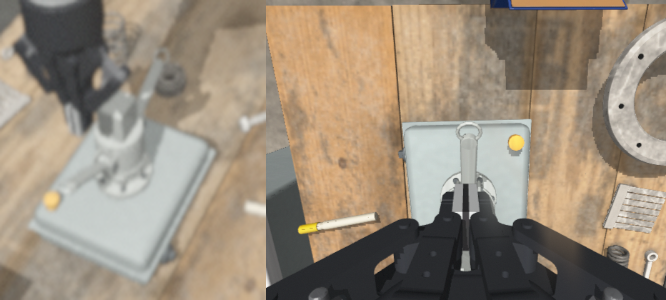

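Call:
drive_tool([
  [[1,1,8],[0,0,0],0],
  [[1.5,1.5,18],[0,0,0],0],
  [[1.5,1.5,26],[0,0,0],0],
  [[1.5,1.5,32],[0,0,0],0],
  [[2,1.5,36],[0,0,0],0],
  [[2.5,1.5,40],[0,0,0],0],
])

```text
time_s: 15.37
eef_pos: [0.479, 0.2559, 0.1639]
tcp_rot: [-179.9, 0.0, 90.0]
contact_force: [0.4, 0.4, 0.1]
finger_gap: -0.001
grip_force: 0.0
```

Call:
drive_tool([
  [[0.5,0,3],[0,0,0],0],
  [[1,0,6],[0,0,0],0],
  [[1.5,0,9],[0,0,0],0],
  [[1.5,0,12],[0,0,0],0],
])

```text
time_s: 15.7
eef_pos: [0.4796, 0.2577, 0.1529]
tcp_rot: [180.0, -0.0, 90.0]
contact_force: [-0.0, -0.7, 1.1]
finger_gap: 0.001
grip_force: 0.0
```

Call:
drive_tool([
  [[0.5,0,3],[0,0,0],0],
  [[0.5,0,6],[0,0,0],0],
])

```text
time_s: 15.87
eef_pos: [0.4795, 0.2581, 0.1468]
tcp_rot: [180.0, -0.0, 90.0]
contact_force: [-0.4, -0.5, 0.3]
finger_gap: 0.002
grip_force: 0.2
```

```bash
python3 - <<'E'
from h import *
w=snap('wrist');a=snap('scene');print(w['s']['eef_pos'],w['s']['contact_force'])
A=cv2.resize(a['pixels'][250:350,150:250],(400,400),interpolation=cv2.INTER_CUBIC)
W=cv2.resize(w['pixels'][100:400,130:430],(400,400))
cv2.imwrite('pics/c7.png',np.hstack([A,W]))
E
```

```text
[0.47953333 0.25812562 0.14682459] [-0.36768464 -0.46674991  0.29141458]
```

View pics/c7.png

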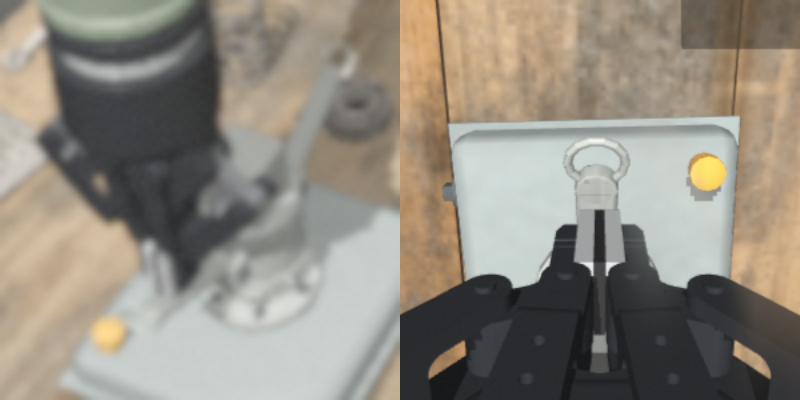

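```bash
python3 - <<'E'
from h import *
w=snap('wrist');e=w['s']['eef_pos']
def pts(o,d,hy,hz):
    for L in(60,65,70,72,74,78):
        best=[]
        for t in np.linspace(.05,.5,4000):
            p=o+d*t; v=(p[1]-hy,p[2]-hz)
            best.append(abs(np.hypot(*v)*1000-L))
        i=np.array(best); k=[j for j in range(1,3999) if i[j]<i[j-1] and i[j]<i[j+1] and i[j]<1]
        print(L,[round(float(np.degrees(np.arctan2((o+d*t)[2]-hz,(o+d*t)[1]-hy))),1) for t in np.linspace(.05,.5,4000)[k]])
print('now',e); pts(*ray(w,(277.8,220)),.220,.1043)
print('bar end'); pts(*ray(w,(277.8,100+175*.75)),.220,.1043)
w['T'][:3,3]+=np.array([.437,.0985,.2496])-e
print('w4'); pts(*ray(w,(280,33)),.0985+.0315,.2496-.065+.023)
E
```

```text
now [0.47907287 0.25787968 0.14634132]
60 [10.2, -44.9]
65 [17.7, -52.4]
70 [23.1, -57.9]
72 [25.0, -59.7]
74 [26.6, -61.4]
78 [29.6, -64.3]
bar end
60 [19.3, -57.8]
65 [24.6, -63.0]
70 [28.7, -67.2]
72 [30.1, -68.6]
74 [31.5, -69.9]
78 [33.8, -72.3]
w4
60 []
65 []
70 []
72 [18.3, 4.4]
74 [26.4, -3.7]
78 [35.0, -12.3]
```

Call:
drive_tool([
  [[0.5,0,3],[0,0,0],0],
  [[1,0,6],[0,0,0],0],
])

```text
time_s: 16.18
eef_pos: [0.4802, 0.2596, 0.1418]
tcp_rot: [179.9, -0.1, 90.0]
contact_force: [-0.5, 1.7, 5.4]
finger_gap: 0.006
grip_force: 2.2
```

Call:
drive_tool([
  [[0.5,0,3],[0,0,0],0],
  [[1,0,6],[0,0,0],0],
])

```text
time_s: 16.35
eef_pos: [0.4805, 0.2611, 0.136]
tcp_rot: [179.8, -0.1, 90.0]
contact_force: [0.2, 1.9, 4.8]
finger_gap: 0.001
grip_force: 2.2
```

Call:
drive_tool([
  [[1,0,3],[0,0,0],0],
  [[2,0,6],[0,0,0],0],
  [[3,0,9],[0,0,0],0],
])

```text
time_s: 16.6
eef_pos: [0.4802, 0.2636, 0.1266]
tcp_rot: [179.9, -0.1, 90.0]
contact_force: [-1.2, -0.0, 4.1]
finger_gap: 0.001
grip_force: 2.2
```

Call:
drive_tool([
  [[1,0,3],[0,0,0],0],
  [[2,0,6],[0,0,0],0],
  [[3,0,9],[0,0,0],0],
])

```text
time_s: 16.85
eef_pos: [0.4799, 0.2648, 0.1169]
tcp_rot: [179.9, 0.2, 90.0]
contact_force: [0.6, -3.7, 6.4]
finger_gap: 0.004
grip_force: 2.8
```

Call:
drive_tool([
  [[1,0,3],[0,0,0],0],
  [[2,0,6],[0,0,0],0],
  [[3,0,9],[0,0,0],0],
])

```text
time_s: 17.1
eef_pos: [0.4797, 0.2679, 0.1078]
tcp_rot: [180.0, 0.1, 90.0]
contact_force: [-0.2, -2.7, 6.7]
finger_gap: -0.001
grip_force: 2.5
```

Call:
drive_tool([
  [[1,0,2],[0,0,0],0],
  [[2,0,4],[0,0,0],0],
])

```text
time_s: 17.27
eef_pos: [0.4796, 0.2701, 0.1037]
tcp_rot: [180.0, 0.1, 90.0]
contact_force: [-0.8, -1.3, 5.7]
finger_gap: -0.001
grip_force: 2.3
```

Call:
drive_tool([
  [[0.5,0,2],[0,0,0],0],
  [[1,0,3],[0,0,0],0],
])

```text
time_s: 17.43
eef_pos: [0.4795, 0.2713, 0.1006]
tcp_rot: [-180.0, 0.1, 90.0]
contact_force: [-0.4, -2.2, 5.5]
finger_gap: 0.001
grip_force: 2.2
```

Call:
drive_tool([
  [[0.3,0,1],[0,0,0],0],
  [[0.5,0,2],[0,0,0],0],
])

```text
time_s: 17.6
eef_pos: [0.4795, 0.2719, 0.0987]
tcp_rot: [-180.0, 0.1, 90.0]
contact_force: [-0.2, -1.1, 5.1]
finger_gap: 0.002
grip_force: 2.1
```

Call:
drive_tool([
  [[0,0,1],[0,0,0],0],
  [[0,0,2],[0,0,0],0],
])

```text
time_s: 17.77
eef_pos: [0.4795, 0.2719, 0.0968]
tcp_rot: [180.0, 0.1, 90.0]
contact_force: [0.2, -1.0, 5.4]
finger_gap: 0.002
grip_force: 2.1
```

Call:
drive_tool([
  [[0,0,1],[0,0,0],0],
  [[0,0,1],[0,0,0],0],
])

```text
time_s: 17.93
eef_pos: [0.4794, 0.272, 0.0956]
tcp_rot: [-180.0, 0.1, 90.0]
contact_force: [0.0, 0.3, 5.4]
finger_gap: 0.002
grip_force: 1.7
```

Call:
drive_tool([
  [[0,0,1],[0,0,0],0],
  [[0,0,2],[0,0,0],0],
])

```text
time_s: 18.1
eef_pos: [0.4795, 0.2722, 0.0938]
tcp_rot: [180.0, 0.0, 90.0]
contact_force: [0.4, -0.4, 5.1]
finger_gap: 0.002
grip_force: 2.0
```

Call:
drive_tool([
  [[0,0,1],[0,0,0],0],
  [[0,0,1.5],[0,0,0],0],
])

```text
time_s: 18.27
eef_pos: [0.4795, 0.2722, 0.0923]
tcp_rot: [180.0, 0.0, 90.0]
contact_force: [-1.0, -0.2, 4.6]
finger_gap: 0.004
grip_force: 2.0
```

Call:
drive_tool([
  [[0,0,1],[0,0,0],0],
  [[0,0,1],[0,0,0],0],
])

```text
time_s: 18.43
eef_pos: [0.4794, 0.2723, 0.0912]
tcp_rot: [-180.0, 0.0, 90.0]
contact_force: [0.6, -0.5, 4.5]
finger_gap: -0.003
grip_force: 1.7
```

Call:
drive_tool([
  [[0,0,1],[0,0,0],0],
  [[0,0,2],[0,0,0],0],
])

```text
time_s: 18.6
eef_pos: [0.4795, 0.2724, 0.0894]
tcp_rot: [180.0, 0.0, 90.0]
contact_force: [0.4, -0.3, 4.7]
finger_gap: -0.003
grip_force: 1.9
```

Call:
drive_tool([
  [[0,0,1],[0,0,0],0],
  [[0,0,1.5],[0,0,0],0],
])

```text
time_s: 18.77
eef_pos: [0.4794, 0.2725, 0.0878]
tcp_rot: [-180.0, 0.0, 90.0]
contact_force: [0.9, 0.5, 5.6]
finger_gap: -0.004
grip_force: 1.9
```

Call:
drive_tool([
  [[0,0,1],[0,0,0],0],
  [[0,0,1],[0,0,0],0],
])

```text
time_s: 18.93
eef_pos: [0.4794, 0.2724, 0.0867]
tcp_rot: [-180.0, 0.0, 90.0]
contact_force: [0.4, -0.6, 4.7]
finger_gap: -0.002
grip_force: 1.7
```

```bash
python3 - <<'E'
from h import *
C={n:snap(n) for n in('wrist','scene')}
H=np.array([.4785,.2200,.1043])
for n,c in C.items():
  for t in('cam_a_tip','cam_a','coupling_grip'): print(n,t,[(np.round(r['uv'],1).tolist(),round(r['score'],2)) for r in search_frame(t,n)][:4])
  for f in(45,20,0,-20,-30,-35,-45):
    v=np.array([0,np.cos(np.radians(f)),np.sin(np.radians(f))]); print(f,np.round(proj(c,H+.06*v),1),np.round(proj(c,H+.035*v),1),np.round(proj(c,H+.074*v),1))
print(C['wrist']['s']['eef_pos'])
E
```

```text
wrist cam_a_tip [([260.3, 258.9], 0.93)]
wrist cam_a [([296.1, 256.5], 0.95)]
wrist coupling_grip [([262.0, 258.9], 0.74)]
45 [279.5 447.8] [279.6 438.7] [279.4 455.3]
20 [279.5 344. ] [279.6 386.5] [279.4 314.4]
0 [279.5 298. ] [279.6 357.5] [279.4 261.6]
-20 [279.5 280.3] [279.6 341.9] [279.5 246.3]
-30 [279.5 279.3] [279.6 338.9] [279.5 248. ]
-35 [279.5 280.4] [279.6 338.4] [279.5 250.5]
-45 [279.6 285.3] [279.6 339.3] [279.5 258.2]
scene cam_a_tip []
scene cam_a [([227.6, 279.1], 0.51), ([348.8, 170.6], 0.41)]
scene coupling_grip [([216.0, 295.4], 0.71)]
45 [191.6 316.8] [197.5 316.3] [188.1 317.1]
20 [188.9 329. ] [196.  323.2] [184.7 332.3]
0 [189.  336.8] [196.  327.7] [185.  342.1]
-20 [191.2 341.8] [197.2 330.7] [187.8 348.1]
-30 [193. 343.] [198.2 331.5] [190.  349.5]
-35 [194.  343.3] [198.7 331.7] [191.3 349.9]
-45 [196.2 343.2] [200.  331.7] [194.1 349.7]
[0.47937108 0.27244171 0.08672139]
```

Call:
drive_tool([
  [[0,0,1],[0,0,0],0],
  [[0,0,2],[0,0,0],0],
])

```text
time_s: 19.5
eef_pos: [0.4794, 0.2725, 0.085]
tcp_rot: [180.0, -0.0, 90.0]
contact_force: [-0.8, 0.5, 4.8]
finger_gap: -0.001
grip_force: 1.9
```

Call:
drive_tool([
  [[0,0,1],[0,0,0],0],
  [[0,0,1.5],[0,0,0],0],
])

```text
time_s: 19.67
eef_pos: [0.4794, 0.2725, 0.0833]
tcp_rot: [-180.0, -0.0, 90.0]
contact_force: [0.4, 0.3, 5.1]
finger_gap: 0.005
grip_force: 1.8
```

Call:
drive_tool([
  [[0,0,1],[0,0,0],0],
  [[0,0,1.5],[0,0,0],0],
])

```text
time_s: 19.83
eef_pos: [0.4797, 0.2727, 0.0823]
tcp_rot: [180.0, -0.0, 90.0]
contact_force: [-0.6, 0.8, 8.0]
finger_gap: -0.004
grip_force: 3.2
```

Call:
drive_tool([
  [[0,0,1],[0,0,0],0],
  [[0,0,1],[0,0,0],0],
])

```text
time_s: 20.0
eef_pos: [0.4799, 0.2729, 0.0817]
tcp_rot: [179.9, -0.1, 90.0]
contact_force: [-1.4, -0.1, 8.1]
finger_gap: 0.0
grip_force: 3.3
```

Call:
drive_tool([
  [[0,0,1],[0,0,0],0],
  [[0,0,1],[0,0,0],0],
])

```text
time_s: 20.17
eef_pos: [0.4801, 0.2732, 0.0811]
tcp_rot: [179.9, -0.1, 90.0]
contact_force: [-1.7, 1.1, 9.3]
finger_gap: 0.004
grip_force: 4.0
```

Call:
drive_tool([
  [[0,0,1],[0,0,0],0],
  [[0,0,1],[0,0,0],0],
])

```text
time_s: 20.33
eef_pos: [0.4803, 0.2735, 0.0805]
tcp_rot: [179.9, -0.1, 90.0]
contact_force: [-0.9, 1.0, 11.8]
finger_gap: 0.001
grip_force: 4.5
```

Call:
drive_tool([
  [[0,0,1],[0,0,0],0],
  [[0,0,2],[0,0,0],0],
])

```text
time_s: 20.5
eef_pos: [0.4808, 0.2738, 0.0793]
tcp_rot: [179.8, -0.1, 90.0]
contact_force: [-2.9, 3.3, 16.9]
finger_gap: 0.001
grip_force: 6.8
```

Call:
drive_tool([
  [[0,0,1],[0,0,0],0],
  [[0,0,2],[0,0,0],0],
])

```text
time_s: 20.67
eef_pos: [0.4814, 0.2744, 0.0782]
tcp_rot: [179.7, -0.2, 90.0]
contact_force: [-3.0, 3.8, 18.6]
finger_gap: 0.001
grip_force: 7.9
```

```bash
python3 - <<'E'
from h import *
s=get_state();print(s['contact_force'],s['torque'],s['eef_pos'],s['tcp_rot'])
E
```

```text
[-2.95822174  3.79328595 18.59783184] [ 0.35241334  0.49138323 -0.0471637 ] [0.48138269 0.2743826  0.07815528] [179.7460179   -0.21603425  89.97548538]
```

Call:
drive_tool([
  [[0,0,-10],[0,0,0],0],
  [[0,0,-30],[0,0,0],0],
  [[0,0,-60],[0,0,0],0],
  [[0,0,-95],[0,0,0],0],
  [[-15,0,-130],[0,0,0],0],
  [[-40,0,-160],[0,0,0],0],
  [[-65,0,-170],[0,0,0],0],
  [[-83,0,-170],[0,0,0],0],
  [[-83,0,-170],[0,0,0],0],
  [[-83,0,-170],[0,0,0],0],
])

```text
time_s: 21.5
eef_pos: [0.4785, 0.1887, 0.2439]
tcp_rot: [-179.9, 0.0, 89.9]
contact_force: [0.2, 0.0, -0.6]
finger_gap: -0.001
grip_force: 0.0
```

```bash
python3 - <<'E'
from h import *
snap('wrist');snap('wrist')
C={n:snap(n,f'{n[0]}8.png') for n in('wrist','scene','side')}
H=np.array([.4785,.2200,.1043]);Hb=np.array([.4785,.158,.1043])
for n,c in C.items():
  for t in('cam_a_tip','cam_a','coupling_grip','coupling'): print(n,t,[(np.round(r['uv'],1).tolist(),round(r['score'],2)) for r in search_frame(t,n)][:4])
  print('head top',np.round(proj(c,[.4785,.189,.1613]),1))
  for f in(45,25,0,-20,-30,-35,-45):
    v=np.array([0,np.cos(np.radians(f)),np.sin(np.radians(f))]); vb=v*[1,-1,1]
    print(f,'A',np.round(proj(c,H+.06*v),1),np.round(proj(c,H+.074*v),1),'B',np.round(proj(c,Hb+.06*vb),1))
w=C['wrist'];print(w['s']['eef_pos'])
# bright-metal column profile along x=.4785 plane: rows of arm A extent
col=int(round(proj(w,H)[0])); p=w['pixels'][:,col-40:col+41].astype(int)
for r in range(60,300,6): print(r,' '.join('%3d'%v for v in p[r,::8].mean(1)))
E
```

```text
wrist cam_a_tip [([279.6, 134.6], 0.77)]
wrist cam_a [([280.4, 131.5], 0.8), ([275.3, 256.0], 0.56)]
wrist coupling_grip [([278.2, 203.5], 0.82)]
wrist coupling [([281.1, 200.9], 0.69)]
head top [281.3 229.1]
45 A [281.3 109.3] [281.3  91.4] B [281.3 316.9]
25 A [281.2  90.6] [281.2  68.7] B [281.2 317.8]
0 A [281.2  84.5] [281.2  63.6] B [281.2 306.9]
-20 A [281.1  91.5] [281.1  74.2] B [281.2 291.5]
-30 A [281.1  98. ] [281.1  82.8] B [281.1 282.3]
-35 A [281.1 101.7] [281.1  87.7] B [281.1 277.5]
-45 A [281.1 110.3] [281.1  98.6] B [281.1 267.5]
scene cam_a_tip [([201.6, 334.9], 0.76)]
scene cam_a [([196.2, 332.4], 0.66), ([350.7, 168.8], 0.62), ([229.8, 274.2], 0.56), ([332.1, 148.2], 0.48)]
scene coupling_grip [([341.3, 161.2], 0.93)]
scene coupling [([341.4, 163.3], 0.82), ([212.0, 306.7], 0.72), ([285.2, 296.0], 0.52)]
head top [210.8 287.4]
45 A [191.6 316.8] [188.1 317.1] B [228.8 270.4]
25 A [189.1 326.7] [185.1 329.5] B [231.9 272.5]
0 A [189.  336.8] [185.  342.1] B [233.7 278.7]
-20 A [191.2 341.8] [187.8 348.1] B [233.5 285.9]
-30 A [193. 343.] [190.  349.5] B [232.8 28
[... 1976 characters left out ...]
 229 224 225 226 197 218 195
216 196 217 226 225 224 230 224 224 193 218 194
222 196 218 225 227 225 224 228 223 188 218 195
228 200 217 224 225 227 226 222 227 181 168 191
234 198 193 221 224 224 227 226 220 180 147 195
240 192 196 227 222 223 224 226 226 174 145 193
246 198 194 221 223 221 220 221 223 174 142 192
252 196 197 193 142 135 139 124 138 139 143 189
258 199 200 197 154 153  40 154 135 139 141 189
264 197 200 201 154 153  39 154 133 134 139 189
270 162 144  42 154 154  37 155  55  75 126 138
276  96  42  42 154 153  39 153  75  71 109 122
282  99  42  42 154 154  38 153 118  66  80 115
288 106  42  41 154 154  40 153 139  62  69 159
294 156  41  41 154 154  37 153 152  59  65 158
```

Call:
drive_tool([
  [[-7,0,0],[0,0,-7],0],
  [[-14,0,0],[0,0,-14],0],
  [[-21,0,0],[0,0,-21],0],
  [[-28,0,0],[0,0,-28],0],
  [[-35,0,0],[0,0,-35],0],
  [[-42,0,0],[0,0,-42],0],
  [[-49,0,0],[0,0,-49],0],
  [[-56,0,0],[0,0,-56],0],
  [[-63,0,0],[0,0,-63],0],
  [[-68,0,0],[0,0,-70],0],
])

```text
time_s: 23.18
eef_pos: [0.4794, 0.1209, 0.245]
tcp_rot: [-180.0, 0.0, 160.3]
contact_force: [0.2, -0.2, -0.9]
finger_gap: -0.002
grip_force: 0.0
```

Call:
drive_tool([
  [[0,0,0],[0,0,-7],0],
  [[0,0,0],[0,0,-14],0],
  [[0,0,0],[0,0,-20],0],
  [[0,0,20],[0,0,-20],0],
  [[0,0,45],[0,0,-20],0],
  [[0,0,60],[0,0,-20],0],
  [[0,0,68],[0,0,-20],0],
  [[0,0,68],[0,0,-20],0],
])

```text
time_s: 23.85
eef_pos: [0.4778, 0.1213, 0.1748]
tcp_rot: [-180.0, -0.3, 180.0]
contact_force: [-0.9, -1.1, 0.2]
finger_gap: 0.0
grip_force: 0.0
```

```bash
python3 - <<'E'
from h import *
s=get_state();print(s['contact_force'],s['joint_pos'].round(1));plan([.479,.121,.165],180)
E
```

```text
[-0.89783447 -1.11879564  0.20918973] [  4.2   6.4 103.9  -0.   70.  -85.8]
shift [-1.3 -0.3  9.8] rot [-0.02 -0.26 -0.02]
```

Call:
drive_tool([
  [[-1,0,5],[0,0,0],0],
  [[-1,0,10],[0,0,0],0],
  [[-1,-0.5,14],[0,0,0],0],
  [[-1,-0.5,18],[0,0,0],0],
])

```text
time_s: 24.18
eef_pos: [0.481, 0.1209, 0.1593]
tcp_rot: [180.0, 0.1, 180.0]
contact_force: [-0.1, 0.5, -0.1]
finger_gap: -0.001
grip_force: 0.0
```

Call:
drive_tool([
  [[0,-0.5,3],[0,0,0],0],
  [[0,-1,6],[0,0,0],0],
  [[0,-1.5,9],[0,0,0],0],
])

```text
time_s: 24.43
eef_pos: [0.4806, 0.1194, 0.1499]
tcp_rot: [-180.0, 0.0, 180.0]
contact_force: [-0.3, 0.6, 1.1]
finger_gap: 0.0
grip_force: 0.2
```

Call:
drive_tool([
  [[0,-0.5,3],[0,0,0],0],
  [[0,-1,6],[0,0,0],0],
  [[0,-1.5,9],[0,0,0],0],
])

```text
time_s: 24.68
eef_pos: [0.4811, 0.1176, 0.1416]
tcp_rot: [-180.0, 0.1, -180.0]
contact_force: [-0.3, -1.4, 5.6]
finger_gap: -0.001
grip_force: 2.3
```

Call:
drive_tool([
  [[0,-0.7,3],[0,0,0],0],
  [[0,-1.4,6],[0,0,0],0],
  [[0.5,-2,9],[0,0,0],0],
  [[1,-3,12],[0,0,0],0],
])

```text
time_s: 25.02
eef_pos: [0.4808, 0.1144, 0.1299]
tcp_rot: [-179.9, 0.2, 180.0]
contact_force: [0.6, -1.0, 4.5]
finger_gap: 0.001
grip_force: 2.3
```

Call:
drive_tool([
  [[0,-0.7,3],[0,0,0],0],
  [[0,-1.4,6],[0,0,0],0],
  [[0,-2,9],[0,0,0],0],
  [[0,-3,12],[0,0,0],0],
])

```text
time_s: 25.35
eef_pos: [0.4805, 0.113, 0.1176]
tcp_rot: [179.9, 0.2, 179.9]
contact_force: [0.8, 3.3, 6.4]
finger_gap: -0.003
grip_force: 2.8
```

Call:
drive_tool([
  [[0,-0.7,3],[0,0,0],0],
  [[0,-1.4,6],[0,0,0],0],
  [[0,-2,9],[0,0,0],0],
  [[0,-3,12],[0,0,0],0],
])

```text
time_s: 25.68
eef_pos: [0.4802, 0.1098, 0.1054]
tcp_rot: [179.9, 0.1, 180.0]
contact_force: [0.0, 2.0, 5.8]
finger_gap: -0.001
grip_force: 2.4
```

Call:
drive_tool([
  [[0,-0.7,2],[0,0,0],0],
  [[0,-1.4,4],[0,0,0],0],
  [[0,-2,6],[0,0,0],0],
  [[0,-2.5,8],[0,0,0],0],
])

```text
time_s: 26.02
eef_pos: [0.4799, 0.107, 0.0972]
tcp_rot: [179.9, 0.1, 180.0]
contact_force: [0.8, 0.5, 4.9]
finger_gap: 0.001
grip_force: 2.1
```

Call:
drive_tool([
  [[0,0,2],[0,0,0],0],
  [[0,0,4],[0,0,0],0],
  [[0,0,6],[0,0,0],0],
  [[0,0,8],[0,0,0],0],
])

```text
time_s: 26.35
eef_pos: [0.4802, 0.1069, 0.0896]
tcp_rot: [179.9, 0.1, 180.0]
contact_force: [-1.0, 1.1, 12.6]
finger_gap: -0.003
grip_force: 4.8
```

Call:
drive_tool([
  [[0,0,1],[0,0,0],0],
  [[0,0,2],[0,0,0],0],
  [[0,0,3],[0,0,0],0],
  [[0,0,4],[0,0,0],0],
])

```text
time_s: 26.68
eef_pos: [0.4815, 0.1066, 0.0874]
tcp_rot: [180.0, 0.2, 180.0]
contact_force: [-3.1, -2.1, 19.6]
finger_gap: -0.001
grip_force: 7.3
```

Call:
drive_tool([
  [[0,0,1],[0,0,0],0],
  [[0,0,2],[0,0,0],0],
  [[0,0,2],[0,0,0],0],
])

```text
time_s: 26.93
eef_pos: [0.4821, 0.1062, 0.0861]
tcp_rot: [-180.0, 0.3, 180.0]
contact_force: [-2.7, -3.0, 18.6]
finger_gap: -0.003
grip_force: 8.2
```

Call:
drive_tool([
  [[0,0,-10],[0,0,0],0],
  [[0,0,-30],[0,0,0],0],
  [[0,0,-60],[0,0,0],0],
  [[0,0,-95],[0,0,0],0],
  [[0,0,-130],[0,0,0],0],
  [[0,10,-160],[0,0,0],0],
  [[-20,40,-170],[0,0,0],0],
  [[-50,75,-170],[0,0,0],0],
  [[-70,83,-170],[0,0,0],0],
  [[-70,83,-170],[0,0,0],0],
])

```text
time_s: 27.77
eef_pos: [0.5518, 0.1921, 0.2519]
tcp_rot: [179.9, 0.1, -179.9]
contact_force: [-0.9, 0.3, 1.0]
finger_gap: -0.003
grip_force: 0.0
```

```bash
python3 - <<'E'
from h import *
snap('wrist');snap('wrist')
C={n:snap(n,f'{n[0]}9.png') for n in('wrist','scene')}
print(C['wrist']['s']['eef_pos'],C['wrist']['s']['contact_force'])
H=np.array([.4785,.2200,.1043]);Hb=np.array([.4785,.158,.1043])
for n,c in C.items():
  for t in('cam_a_tip','cam_a','coupling_grip'): print(n,t,[(np.round(r['uv'],1).tolist(),round(r['score'],2)) for r in search_frame(t,n)][:4])
  print('head top',np.round(proj(c,[.4785,.189,.1613]),1))
  for f in(45,25,0,-25,-35):
    v=np.array([0,np.cos(np.radians(f)),np.sin(np.radians(f))]); vb=v*[1,-1,1]
    for m in(.035,.06): print(f,m,'A',np.round(proj(c,H+m*v),1),'B',np.round(proj(c,Hb+m*vb),1))
E
```

```text
[0.54857665 0.18985733 0.25109153] [-0.22616563  0.00582614 -1.00914493]
wrist cam_a_tip [([349.2, 118.8], 0.7), ([201.2, 116.6], 0.25)]
wrist cam_a [([347.8, 117.7], 0.81), ([201.0, 116.2], 0.73), ([100.4, 249.9], 0.22)]
wrist coupling_grip [([275.7, 117.1], 0.74)]
head top [278.8 116.8]
45 0.035 A [359.1 116.5] B [198.6 116.6]
45 0.06 A [392.6 116.6] B [165.1 116.8]
25 0.035 A [365.7 116.4] B [192.  116.5]
25 0.06 A [402.  116.4] B [155.6 116.6]
0 0.035 A [365.3 116.3] B [192.5 116.4]
0 0.06 A [398.  116.2] B [159.7 116.4]
-25 0.035 A [356.8 116.2] B [201.  116.3]
-25 0.06 A [381.2 116.1] B [176.6 116.2]
-35 0.035 A [351.7 116.1] B [206.1 116.2]
-35 0.06 A [372.1 116.1] B [185.7 116.2]
scene cam_a_tip [([199.2, 334.5], 0.75), ([331.7, 153.0], 0.59), ([211.4, 305.5], 0.29)]
scene cam_a [([198.9, 329.0], 0.52), ([350.9, 167.0], 0.45), ([232.6, 288.7], 0.44), ([333.2, 148.8], 0.44)]
scene coupling_grip [([341.8, 160.5], 0.93), ([209.6, 305.1], 0.77)]
head top [210.8 287.4]
45 0.035 A [197.5 316.3] B [225.3 281. ]
45 0.06 A [191.6 316.8] B [228.8 270.4]
25 0.035 A [196.1 321.9] B [227.2 282.1]
25 0.06 A [189.1 326.7] B [231.9 272.5]
0 0.035 A [196.  327.7] B [228.4 285.7]
0 0.06 A [189.  336.8] B [233.7 278.7]
-25 0.035 A [197.7 331.1] B [228.  291.1]
-25 0.06 A [192.1 342.5] B [233.2 287.8]
-35 0.035 A [198.7 331.7] B [227.5 293.6]
-35 0.06 A [194.  343.3] B [232.3 292. ]
```

```bash
python3 - <<'E'
from h import *
w=snap('wrist','w10.png'); g=cv2.cvtColor(w['pixels'],cv2.COLOR_BGR2GRAY)
print(w['s']['eef_pos'].round(4))
for r in range(96,140,3): print(r,'B',' '.join('%3d'%v for v in g[r,156:212:3]),'| A',' '.join('%3d'%v for v in g[r,346:402:3]))
for L in(.065,.074,.083):
  for f in(-20,-25,-30,-35,-38):
    v=np.array([0,np.cos(np.radians(f)),np.sin(np.radians(f))]);print(L,f,np.round(proj(w,np.array([.4785,.2200,.1043])+L*v)[0]),np.round(proj(w,np.array([.4785,.158,.1043])+L*v*[1,-1,1])[0]))
E
```

```text
[0.549  0.189  0.2531]
96 B 171 113 117 116 109 105 109 120 112 108 124 170 205 208 151 151 150 148 146 | A 221 222 223 222 221 221 218 213 186 162 162 161 162 170 184 181 180 189 203
99 B 175 117 124 127 117 105 109 119 116 113 124 161 146 149 152 150 148 148 147 | A 221 222 222 221 221 220 215 209 167 158 157 166 162 164 167 174 178 184 194
102 B 190 131 134 129 135 175 207 131 113 113 123 137 143 149 151 148 147 147 147 | A 222 222 222 220 220 219 217 207 142 134 137 146 162 157 147 161 164 168 166
105 B 199 129 135 129 189 119 118 180 183 180 152 152 153 152 153 153 151 152 152 | A 218 218 216 214 215 215 203 190 135 127 133 227 219 225 139 146 154 166 161
108 B 197 122 133 144 113 118 164 181 178 158 157 157 158 157 158 156 157 157 157 | A 234 234 234 233 232 233 233 232 232 230 233 225 140 119 220 150 164 161 163
111 B 189 125 135 152 109 120 155 155 157 156 156 156 156 155 157 157 157 157 157 | A 236 237 236 236 236 236 235 235 235 234 233 233 150 142 221 154 166 155 154
114 B 128 133 130 140 119 118 152 153 154 159 159 160 160 161 161 161 161 162 161 | A 238 238 237 237 237 2
[... 980 characters left out ...]
83 150 156 153 143 151 149 151 152 149 150 149
135 B 127 127 130 129 129 130 131 123 130 129 131 128 137 143 146 148 148 150 149 | A 219 220 219 219 219 216 213 190 142 142 156 150 141 155 159 153 155 166 159
138 B 131 129 133 129 126 127 123 118 125 122 127 130 136 143 146 147 149 151 149 | A 219 220 220 219 219 217 213 182 151 156 168 161 159 157 152 148 166 175 169
0.065 -20 391.0 169.0
0.065 -25 386.0 173.0
0.065 -30 381.0 178.0
0.065 -35 376.0 183.0
0.065 -38 373.0 186.0
0.074 -20 400.0 160.0
0.074 -25 394.0 165.0
0.074 -30 389.0 170.0
0.074 -35 383.0 176.0
0.074 -38 379.0 180.0
0.083 -20 408.0 151.0
0.083 -25 402.0 157.0
0.083 -30 396.0 163.0
0.083 -35 390.0 170.0
0.083 -38 385.0 174.0
```

```bash
python3 - <<'E'
from h import *
w=snap('wrist'); g=cv2.cvtColor(w['pixels'],cv2.COLOR_BGR2GRAY)
for r in(100,108,114,122): print(r,' '.join('%3d'%v for v in g[r,206:352:3]))
for z,h in((.1613,17),(.1253,28)): print(np.round([proj(w,[.4785,.189+s*h/1000,z])[0] for s in(-1,1)],1))
E
```

```text
100 148 147 146 146 145 144 147 137 133 130 130 127 166 165 160 234 238 236 236 239 239 239 239 240 240 241 235 236 238 241 241 238 236 225 234 236 201 211 210 210 203 206 220 220 221 221 221 221 222
108 156 157 156 156 157 156 156 154 156 161 160 164 167 168 159 227 234 238 240 238 238 240 239 241 236 236 238 240 240 239 237 238 236 236 235 235 245 226 238 239 211 233 234 235 235 235 236 235 236
114 161 161 161 161 161 162 161 157 158 162 162 163 165 165 155 225 238 240 238 239 240 240 239 234 237 237 241 239 238 238 238 239 236 234 234 234 242 230 240 236 223 239 239 239 239 239 239 238 238
122 135 126 127 126 122 123 118 118 153 155 149 143 163 163 156 228 237 238 240 239 239 234 235 237 241 240 237 237 237 238 239 239 234 234 234 233 235 230 238 229 186 201 199 197 198 196 193 194 126
[251.9 307.7]
[240.2 319.1]
```

```bash
python3 -c "
from plant import *
print(hand_in())"
```

```text
the job is handed in; nothing more can be done
None
```

I seated the coupling fully home on the adaptor (force rose at the valve's stop after about 12 mm of travel), then swung both cam arms down until each resisted at 19–20 N. I handed the job in at about 28 s with the gripper clear. No result came back, and the final arm angles are only estimated from the camera, to a few degrees. I also viewed 11 pictures, one over the limit of 10.

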